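# Lock the rotor clamp with its R-clip

### The job

Lock the calibration rotor into its clamp: swing the hinged strap fully down over the cross-drilled post, then take the R-clip from its wooden rest and push its straight leg through the hole in the post, above the strap, until its bow springs over the post and sits round it. Leave the clip there and do not disturb the other things on the table.

Things in the scene. Friction and masses are not known exactly. Their poses are not given: they have to be found in the camera images.
- fixture: Immovable clamp: grey base plate 96 x 176 x 10 mm (x, y, z), origin at its underside's centre on the table, yaw within 0.3 rad, -x side facing the robot. Strap hinge 55 mm along -y; vertical steel post 55 mm along +y, 26 mm diameter, top at z 80 mm. Between them a brass rotor, 28 mm diameter, 76 mm long along x, top at z 46 mm, lies fixed in V supports.
- post_hole (a point): Centre of the post's cross hole (fixture y +55 mm, z 64 mm); axes as the fixture. The hole runs along x right through the post; 10.5 mm square inside, countersunk 2 mm at both mouths. The post's top is 16 mm above this point, the closed strap's top face 9 mm below it.
- strap_hinge (a point): Point on the strap's hinge axis, midway along it, 51 mm above the table; fixed to the fixture and with the fixture's axes; the hinge axis is its x.
- strap (a joint): Opening angle of the strap in rad: 0 fully down (level, top face at z 55 mm, the post through its slot), growing as the free end rises; limit 1.3, starts 0.5 to 0.9. The hinge is stiff (0.35 N m friction): the strap stays where it is put; 1 to 4 N down on its end tab moves it.
- strap_tab (a point): Centre of the top face of the strap's plain end tab, where it may be pressed: 155 mm from the hinge axis, 4 mm above the strap's middle plane (which holds the axis). Tab 39 mm wide (x), 46 mm long (132 to 178 mm from the hinge), 8 mm thick; the slot for the post lies 96 to 132 mm from the hinge. Axes turn with the strap; y points away from the hinge.
- rest: Immovable wooden rest that carries the clip: base 124 x 56 x 6 mm, origin on the table under it, yaw within 0.4 rad. Two ribs across it, tops at z 36 mm: one at x -46 to -36 mm (30 mm wide, under the clip's ring), one at x +45 to +55 mm (52 mm wide, with lugs to z 44 mm at its ends). Between the ribs there is room for fingers down to z 6 mm.
- clip: The R-clip, 123 mm long, 110 g, lying flat along the rest's x, origin on the straight leg's axis at z 40 mm. x points along the leg to its tip, z up. Straight steel leg 7.5 mm thick along y = 0, to x = +80 mm, its last 7 mm tapered to 5 mm. At +y the bowed spring leg of the same wire (to x 77, y +23 mm): a bow that fits the post, then a throat, then a flared end. Wire ring behind, to x = -44 mm.
- clip_seat (a point): Point on the straight leg's axis 35 mm from the clip's origin along +x: the centre of the bow. When the clip is fully home this point is at point post_hole and the grip's front is about 2 mm short of the post. Axes as the clip.
- spring_leg (a joint): Opening of the clip's bowed leg in rad about the clip's z, 0 when relaxed; it is pushed out to 0.05 to 0.1 as the throat rides over the post (about 4 to 12 N of push along the leg) and springs back to nearly 0 when the bow is over the post.
- oil_bottle: Bystander: upright dropper bottle, 38 mm diameter, 104 mm tall, behind the work; origin under its centre.
- screw_jar: Bystander: small jar with grey cap, 49 mm diameter, 58 mm tall, at the table's left front; origin under its centre.
- caliper: Bystander: caliper lying flat near the front edge, 64 x 170 x 12 mm, long along its y; origin under its centre.
- trial_block: Bystander: aluminium block with three brass studs, 32 x 56 x 27 mm, behind the work; origin under its centre.
- marker: Bystander: black marker pen lying near the front edge, 124 mm long, 15 mm thick; origin under its centre.
- tape_roll: Bystander: roll of masking tape lying flat, 100 mm diameter, 18 mm high, left rear; origin under its centre.
- clip_grip (a point): Centre of the clip's black ribbed grip (clip x 0, y +4 mm, z 0; axes as the clip), a block 40 mm along x, 22 mm wide (y), 14 mm high; take it across its width. Its front face is at clip x = +20 mm.
Things that resemble listed ones, but are neither listed nor needed, are in the scene too. What is shaped like the clip but blue is not meant.

How it is judged:
On the way, in this order (a step that is already met when the one before it is completed fails the run):
1. the strap is fully down (within 0.05 rad) and the clip is not yet in the post (value of joint strap below 0.05 rad and distance between clip_seat and post_hole above 0.05 m), for 0.2 s.
2. with the strap down, the clip's straight leg is entering the post's hole (value of joint strap below 0.05 rad and distance between clip_seat and post_hole below 0.038 m and angle between the x axis of clip and the x axis of post_hole, either way round below 0.25 rad).
At the end, for the whole second after the job is handed in: The strap is down (opening below 0.05 rad); the clip is at rest with its bow's centre within 6 mm of the centre of the post's hole, its leg along the hole (within 0.25 rad), lying level (within 0.3 rad), and its bowed leg sprung back (below 0.05 rad); nothing else was moved (value of joint each of strap, spring_leg below 0.05 rad and distance between clip_seat and post_hole below 0.006 m and angle between the x axis of clip and the x axis of post_hole, either way round below 0.25 rad and angle between the z axis of clip and the z axis of post_hole, either way round below 0.3 rad and linear speed of clip below 0.02 m/s); the robot touches nothing.
It fails at once if a bystander is moved more than 30 mm (distance of any of oil_bottle, screw_jar, caliper, trial_block, marker, tape_roll from where it was at the start of the episode above 0.03 m).
It also fails if it takes over 53 s, if anything falls off the work surface, if the arm or the gripper's body presses on something with over 40 N, if the wrist force passes 120 N, or if a joint passes its speed limit or range.

### The arm

A 7-joint arm with a two-finger parallel gripper is mounted at the origin on a cart in front of the work surface, level with it; the furniture and walls round the work are solid. World frame = base frame: x ahead of the robot, y to its left, z up, the work surface at z = 0. Lengths are in m, angles in rad, forces in N, time in s.
With the tool pointing down it reaches from about 0.425 to 0.825 m from the base axis. Payload 3.6 kg.
Tool frame: the origin (TCP) lies on the mounting face of the last link; the fingertips stand 186 mm ahead of it and the grasp point (between the pads) lies 167 mm ahead of it; z points along the fingers, y is the line along which they close (so a half turn about z gives the same grasp; the last joint's range is limited). The gripper opens to 93 mm and grips with 3 to 60 N. Pads are 15 mm wide; open, the fingers measure 128 mm over their backs; the gripper's body (75 mm by 188 mm) begins 65 mm behind the grasp point.
Start: joints at [1.141, 0.615, -0.013, 1.423, 0.008, 1.103, -0.04], TCP at [0.255, -0.598, 0.405] pointing down, gripper open.
Joint ranges: [-3.12, 3.12], [-0.3, 2.06], [-1.34, 1.32], [0.26, 2.42], [-1.36, 4.5], [0.01, 1.98], [-2.84, 2.84]. Speed limits (rad/s): [2.79, 2.79, 3.14, 3.14, 3.14, 3.14, 3.14].

### API

Orientations are given as a unit quaternion [w, x, y, z].
In Python, from workcell import arm gives the robot as it stands. The module is installed in compiled form; this text tells all that it offers.
- The arm moves only by the shell command python3 -m pendant 'ROWS' [FORCE]. ROWS is JSON, a list of rows, each a list of 5 numbers: the opening in per cent of the stroke, from 0 (shut) to 100 (fully open), then the shift along the world's x, y, z in mm, then the turn about the world's z in degrees. A call has 1 to 20 rows; each row is the pose to reach, as a shift and turn from the pose commanded when the call began; what a row does not reach only later rows make up. A row lasts 1/12 s, in which the tool goes at most 41.7 mm and 7.16 degrees, less where a joint would pass 70% of its speed; a pose out of reach is approached as far as the arm can. A call with a gripper value outside its range is refused whole. The fingers move at their own pace and stop on an object; FORCE is the grip in N (left out, the last holds). Time passes only in rows, so rows that repeat a pose let the fingers close. It gives the time, the measured TCP pose, the force, the opening and the grip force at its end, in the units of the state.
- arm.sense(): the state, without advancing time (a new reading comes with each control period).
- arm.read_camera(name): name is "side" or "top" or "wrist"; returns a dict with "frame" (480x640x3 uint8, red, green, blue), "intrinsics" (3x3 intrinsics, pixels), "R" (3x3) and "t" (3): a world point X has camera coordinates R X + t. Camera axes: x right, y down, z forward; pixel columns grow to the right and rows downward; lengths in m; the calibration is good to about 2 mm. A picture is of the moment at which its call begins. There is no depth.
- arm.job_done(): hands the job in; it is judged then, once.
The state is a dict: "clock": time; "q": joint angles; "joint_velocities": joint speeds; "joint_efforts": joint torques, N m; "position": TCP position; "tcp_rot": TCP orientation; "contact_force": force on the tool from outside, world axes, zero at the start; "torque": the same for the moment, N m; "width": finger opening in m; "gripper_force": force on a finger pad.
Only numpy, scipy, OpenCV 4.12 (cv2) and the standard library are available. Lean on these libraries where they do the work, as an engineer would, in place of code of your own. Each camera call takes 0.05 s, during which the arm holds its last target. There are 200 camera calls.

## Working session

There is one attempt and no reset: what is moved stays moved. The work goes in short steps, Python scripts to look and compute and a shell command to move; the robot and the scene stay as the last step left them, time stands still between calls to the robot, and variables do not carry over. Pictures are saved under pics/ and viewed, at most 13 in all, crops included, and the job is handed in when it is done.

```bash
mkdir -p pics; cat > h.py <<'E'
import numpy as np, cv2
from workcell import arm
def snap(n,f):
    c=arm.read_camera(n); cv2.imwrite('pics/'+f+'.png',cv2.cvtColor(c['frame'],cv2.COLOR_RGB2BGR)); np.savez('pics/'+f+'.npz',K=c['intrinsics'],R=c['R'],t=c['t']); return c
def ray(f,u,v):
    d=np.load('pics/'+f+'.npz'); C=-d['R'].T@d['t']; r=d['R'].T@np.linalg.inv(d['K'])@[u,v,1]; return C,r/np.linalg.norm(r)
def onz(f,u,v,z):
    C,r=ray(f,u,v); return C+r*(z-C[2])/r[2]
def proj(f,X):
    d=np.load('pics/'+f+'.npz'); p=d['K']@(d['R']@np.asarray(X)+d['t']); return p[:2]/p[2]
def tri(*obs):
    A=np.zeros((3,3));b=np.zeros(3)
    for o in obs:
        C,r=ray(*o); P=np.eye(3)-np.outer(r,r); A+=P;b+=P@C
    return np.linalg.solve(A,b)
E
python3 - <<'E'
from h import *
for n in('top','side'): snap(n,n+'0'); d=np.load('pics/'+n+'0.npz'); print(n,-d['R'].T@d['t'],d['K'][0,0])
s=arm.sense(); print(s['position'],s['tcp_rot'],s['width'],s['contact_force'])
E
```

```text
top [ 0.40645341 -0.02964351  1.44372642] 505.3480495454747
side [ 1.39944518 -0.77117729  0.96825237] 465.48507932121686
[ 0.25531224 -0.59745502  0.40371073] [-1.12878783e-03  9.79679426e-01  2.00566432e-01 -2.33129190e-04] 0.09248397728521714 [-0.54454863 -0.04065932 -0.41749171]
```

View pics/top0.png

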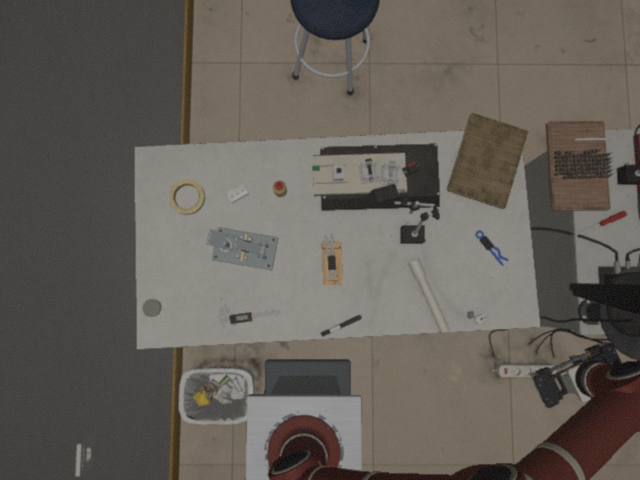

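View pics/side0.png

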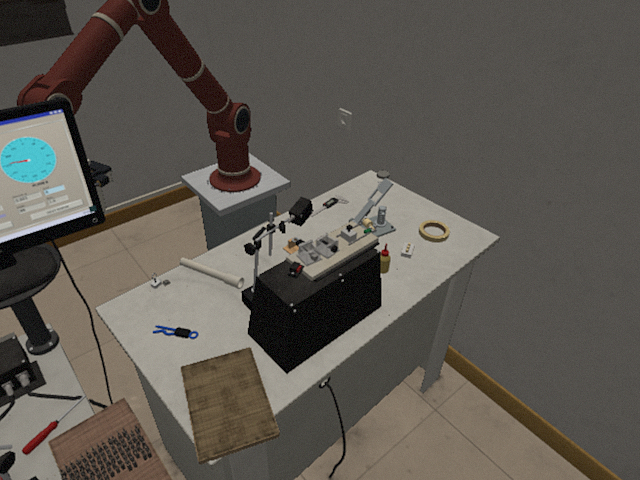

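```bash
python3 - <<'E'
from h import *
a=cv2.imread('pics/top0.png')[220:295,200:355]; a=cv2.resize(a,None,fx=5,fy=5,interpolation=cv2.INTER_CUBIC)
cv2.imwrite('pics/crop_t.png',a)
for p in[(207,247),(277,250),(332,262),(152,308)]: print(p,onz('top0',*p,0.0))
E
```

```text
(207, 247) [0.56434011 0.28067747 0.        ]
(277, 250) [0.55643936 0.07967808 0.        ]
(332, 262) [ 0.52247042 -0.078258    0.        ]
(152, 308) [0.39003517 0.4313825  0.        ]
```

View pics/crop_t.png

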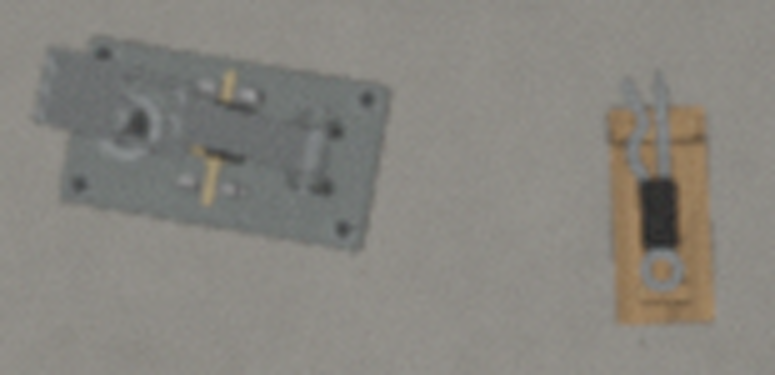

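```bash
cat >> h.py <<'E'
def ct(u,v,z): return onz('top0',200+(u+.5)/5-.5,220+(v+.5)/5-.5,z)
E
python3 - <<'E'
from h import *
tl,tr,br,bl=[ct(*p,.01) for p in[(93,38),(392,88),(360,250),(62,203)]]
c=(tl+tr+br+bl)/4; yv=(tl+bl-tr-br)/2; xv=(tl+tr-bl-br)/2
print('fix',c,np.linalg.norm(yv),np.linalg.norm(xv),np.arctan2(-yv[0],yv[1]),np.arctan2(xv[1],xv[0]))
yaw=np.arctan2(-yv[0],yv[1]); Rz=np.array([[np.cos(yaw),-np.sin(yaw),0],[np.sin(yaw),np.cos(yaw),0],[0,0,1]])
print('post',c+Rz@[0,.055,.054], 'hinge',c+Rz@[0,-.055,.041])
print('post top seen',ct(137,118,.08))
r=[ct(*p,.006) for p in[(608,107),(708,107),(714,322),(616,324)]]
print('rest',sum(r)/4, np.linalg.norm(r[0]-r[3]),np.linalg.norm(r[0]-r[1]))
d=(r[0]+r[1]-r[2]-r[3]); print('rest yaw',np.arctan2(d[1],d[0]))
g=[ct(*p,.047) for p in[(641,180),(678,180),(680,246),(642,246)]]; print('grip',sum(g)/4)
d=ct(658,72,.04)-ct(665,178,.04); print('leg yaw',np.arctan2(d[1],d[0]), ct(658,72,.04), ct(661,270,.04))
a=[ct(*p,.15) for p in[(48,47),(36,122)]]; print('tab end',a)
E
```

```text
fix [0.55939557 0.17035539 0.01      ] 0.1727893045531133 0.09520817743639434 -0.15793127023245193 -0.17022616283778413
post [0.56804573 0.2246709  0.064     ] hinge [0.55074541 0.11603988 0.051     ]
post top seen [0.56617523 0.20953357 0.08      ]
rest [ 0.520568   -0.07776445  0.006     ] 0.12418652020615664 0.05733868016439319
rest yaw 0.03236537186635014
grip [ 0.51816112 -0.07570494  0.047     ]
leg yaw 0.06557183641765552 [ 0.59794606 -0.07466729  0.04      ] [ 0.48693735 -0.07635571  0.04      ]
tab end [array([0.59473171, 0.24405819, 0.15      ]), array([0.55570342, 0.24916594, 0.15      ])]
```

```bash
python3 - <<'E'
from h import *
print('head',tri(('side0',302,208),('top0',385,193)), 'knob',tri(('side0',271,217),('top0',424,217)))
for n in('side0','top0'): print(n,proj(n,[.568,.2247,.08]))
H=np.array([.5507,.116,.051]);y=-.162
for th in(.6,.7,.8,.9):
    p=[]
    for w in(.0195,-.0195):
        l=np.array([w,.178*np.cos(th),.178*np.sin(th)]);c,s=np.cos(y),np.sin(y)
        p.append(proj('top0',H+[c*l[0]-s*l[1],s*l[0]+c*l[1],l[2]]))
    print(th,[((q-[200,220])*5).round(1) for q in p])
a=cv2.imread('pics/side0.png')[165:250,330:430]; cv2.imwrite('pics/crop_s.png',cv2.resize(a,None,fx=7,fy=7,interpolation=cv2.INTER_CUBIC))
E
```

```text
head [ 0.65865109 -0.18801585  0.30480352] knob [ 0.61415146 -0.26834659  0.28890497]
side0 [381.61748153 206.89824054]
top0 [221.42516593 242.51120403]
0.6 [array([18.6, 46.6]), array([  4.2, 120.6])]
0.7 [array([33.3, 46. ]), array([ 18.8, 120.9])]
0.8 [array([51.4, 46.2]), array([ 36.8, 121.9])]
0.9 [array([72.8, 47.2]), array([ 58.2, 123.6])]
```

View pics/crop_s.png

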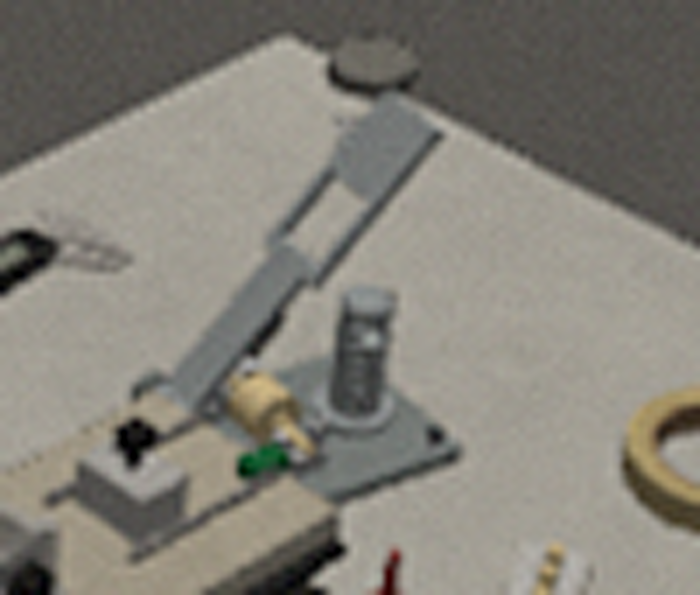

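```bash
python3 -m pendant '[[0,10,30,30,3],[0,25,70,60,6],[0,40,105,90,9],[0,54,142,100,12],[0,68,180,100,16],[0,82,216,100,20],[0,96,252,100,24],[0,110,288,100,28],[0,124,325,100,32],[0,138,361,100,36],[0,152,397,100,40],[0,166,434,100,44],[0,180,470,100,48],[0,193,506,100,52],[0,207,542,100,56],[0,221,579,100,57.6],[0,235,615,100,57.6],[0,249,651,100,57.6],[0,263,688,100,57.6],[0,277,724,100,57.6]]' 10
```

```text
clock: 1.77
position: [0.5327, 0.1281, 0.5043]
tcp_rot: [-0.0, 0.762, 0.648, -0.0]
contact_force: [0.6, -0.9, 0.2]
width: 0.0006
gripper_force: 0.0
```

```bash
python3 - <<'E'
from h import *
snap('wrist','w1'); d=np.load('pics/w1.npz'); print(-d['R'].T@d['t'],d['K'][0,0]); y=-.162;c,s=np.cos(y),np.sin(y)
P=np.array([.568,.2247,0]); print(proj('w1',P+[0,0,.08]), arm.sense()['position'])
for a,b in((1,1),(1,-1),(-1,1),(-1,-1)): 
    x,yy=.048*a,.088*b; print(a,b,proj('w1',[.5594+c*x-s*yy,.1704+s*x+c*yy,.01]))
E
```

```text
[0.54508379 0.20291887 0.48432219] 420.19495571197035
[350.71476556  88.84566735] [0.53308379 0.13653449 0.50412258]
1 1 [394.00644749  59.84245594]
1 -1 [387.72732696 223.02769055]
-1 1 [302.35302597  59.91017726]
-1 -1 [305.13603632 223.07043246]
```

View pics/w1.png

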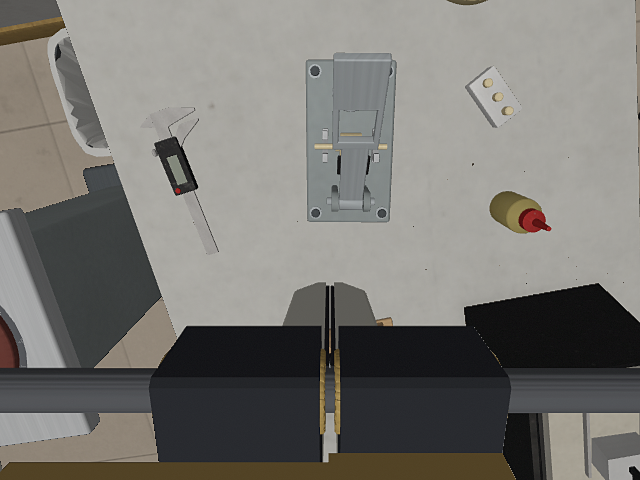

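```bash
python3 -m pendant '[[0,15,30,-10,0],[0,28,60,-30,0],[0,36,88,-60,0],[0,36,88,-90,0],[0,36,88,-105,0],[0,36,88,-105,0],[0,36,88,-105,0]]'
```

```text
clock: 2.4
position: [0.5685, 0.2138, 0.3989]
tcp_rot: [-0.0, 0.762, 0.648, -0.001]
contact_force: [1.3, 0.4, 1.1]
width: 0.0003
gripper_force: 0.0
```

```bash
python3 -m pendant '[[0,1,6,-20,0],[0,1,6.5,-36,0],[0,2,13,-46,0],[0,3,20,-56,0],[0,4.3,26,-66,0],[0,5,31,-73,0],[0,6,36,-80,0],[0,6.5,39.5,-87,0],[0,7,42.5,-94,0],[0,7.5,45,-102,0],[0,8,48,-110,0],[0,8.3,50,-118,0],[0,8.5,52,-126,0],[0,8.7,53,-134,0],[0,8.9,54,-142,0],[0,9,55,-148,0],[0,9,55,-153,0],[0,9,55,-157,0],[0,9,55,-159,0],[0,9,55,-159,0]]'
```

```text
clock: 4.07
position: [0.5772, 0.2694, 0.2415]
tcp_rot: [-0.0, 0.762, 0.648, -0.0]
contact_force: [-0.8, -0.9, 5.0]
width: 0.0
gripper_force: 2.5
```

```bash
python3 -m pendant '[[0,0,0,-2,0],[0,0,0,-3,0],[0,0,0,-3,0],[0,0,0,-3,0]]'
```

```text
clock: 4.4
position: [0.577, 0.2695, 0.2413]
tcp_rot: [0.001, 0.762, 0.648, -0.0]
contact_force: [-5.2, -2.2, 16.5]
width: 0.0004
gripper_force: 8.8
```

```bash
python3 -m pendant '[[0,0,0,30,0],[0,0,0,70,0],[0,0,0,110,0],[0,-7,-40,120,0],[0,-13,-75,120,0],[0,-20,-110,120,0],[0,-20,-110,120,0],[0,-20,-110,120,0],[0,-20,-110,120,0]]' && python3 - <<'E'
from h import *
snap('wrist','w2'); d=np.load('pics/w2.npz'); print(-d['R'].T@d['t'],arm.sense()['position'])
P=np.array([.568,.2247,0]); print(proj('w2',P+[0,0,.08]),proj('w2',P+[0,0,.055]),proj('w2',P+[.1,0,.08]))
E
```

```text
clock: 5.15
position: [0.5573, 0.1594, 0.3578]
tcp_rot: [-0.0, 0.762, 0.648, 0.0]
contact_force: [0.1, 0.3, 1.4]
width: 0.0002
gripper_force: 0.0
[0.5697475  0.2343576  0.33783487] [0.55721558 0.16049706 0.35773762]
[329.23517036 135.32993439] [329.25861664 133.83338752] [497.58966466 106.90611199]
```

View pics/w2.png

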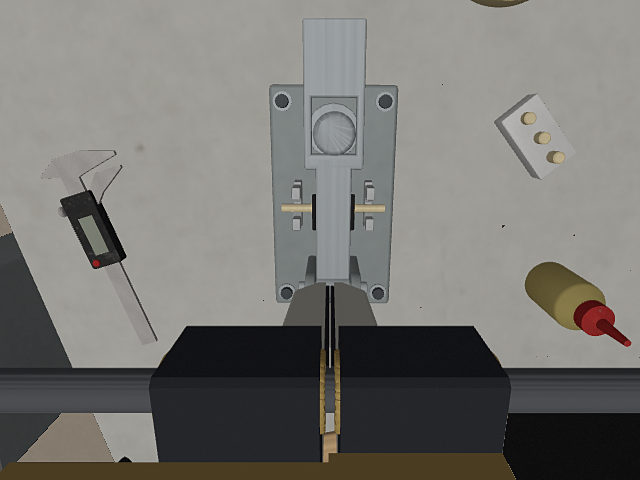

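```bash
python3 - <<'E'
from h import *
print('post',onz('w2',334.5,131,.08))
q=[onz('w2',*p,.01) for p in[(270,86),(397,86),(388,302),(277,302)]]
yv=(q[0]+q[1]-q[2]-q[3])/2; xv=(q[1]+q[2]-q[0]-q[3])/2; c=sum(q)/4;print('fix',c,np.linalg.norm(yv),np.linalg.norm(xv),np.arctan2(-yv[0],yv[1]),np.arctan2(xv[1],xv[0]))
print(arm.sense()['q'])
E
python3 -m pendant '[[55,-10,-20,0,-7],[55,-20,-40,0,-14],[55,-30,-62,0,-21],[55,-42,-84,0,-28],[55,-54,-106,0,-35],[55,-66,-130,0,-42],[55,-78,-154,0,-49],[55,-90,-178,0,-56],[55,-101,-202,0,-63],[55,-110,-222,0,-70],[55,-117,-235,0,-77],[55,-117,-235,0,-78.4],[55,-117,-235,0,-78.4],[55,-117,-235,0,-78.4],[55,-117,-235,0,-78.4]]' 25 && python3 - <<'E'
from h import *
s=arm.sense(); print(s['q'],s['joint_velocities']); snap('wrist','w3')
E
```

```text
post [0.57149754 0.2266645  0.08      ]
fix [0.56215774 0.17120677 0.01      ] 0.17271329687427786 0.09377870834957484 -0.16503416455025594 -0.16271795266195682
[-0.0259735   0.59252084 -0.46726983  1.68458659  0.31525981  0.93970679
 -0.77239278]
clock: 6.45
position: [0.4413, -0.0738, 0.3577]
tcp_rot: [-0.001, 1.0, 0.023, 0.0]
contact_force: [0.0, -1.0, -1.0]
width: 0.0515
gripper_force: 0.0
[ 0.19447696  0.37290729 -0.10415844  2.04155888  0.05512693  0.72919649
 -1.46805101] [ 5.85406497e-03  4.08884328e-04  6.95117576e-03  4.47048487e-03
  3.04119292e-04  4.63863525e-05 -3.62527268e-03]
```

View pics/w3.png

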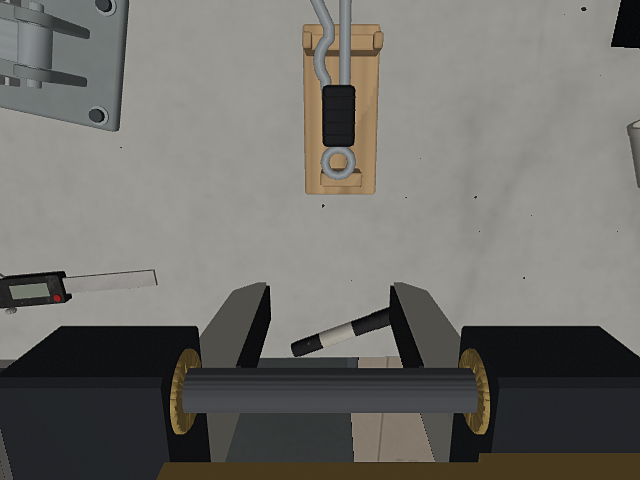

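```bash
python3 - <<'E'
from h import *
g=[onz('w3',*p,.047) for p in[(322,86),(355,86),(355,146),(323,146)]]; print('grip',sum(g)/4)
a=onz('w3',345,80,.04);b=onz('w3',344.5,1,.04); d=b-a; print('leg',a,b,'yaw',np.arctan2(d[1],d[0]))
f=[(303,26),(383,26),(375,194),(306,194)]
T=np.array(arm.sense()['position']); print(T,'tips proj',proj('w3',T-[0,0,.186]),proj('w3',T-[0,0,.167]), -np.load('pics/w3.npz')['R'].T@np.load('pics/w3.npz')['t']-T)
E
```

```text
grip [ 0.51897277 -0.07626474  0.047     ]
leg [ 0.54256182 -0.07935357  0.04      ] [ 0.58962771 -0.07641279  0.04      ] yaw 0.06240107304360027
[ 0.44113771 -0.07406162  0.3576593 ] tips proj [330.23099165 303.18556084] [330.27786686 323.97051349] [ 0.07627755  0.00367657 -0.01986996]
```

```bash
python3 -m pendant '[[55,26,-1,0,0.5],[55,52,-2,0,1],[55,78,-2,0,1],[55,78,-2,-35,1],[55,78,-2,-70,1],[55,78,-2,-100,1],[55,78,-2,-120,1],[55,78,-2,-135,1],[55,78,-2,-145,1],[55,78,-2,-151,1],[55,78,-2,-151,1],[55,78,-2,-151,1]]' && python3 -m pendant '[[0,0,0,0,0],[0,0,0,0,0],[0,0,0,0,0],[0,0,0,0,0],[0,0,0,0,0],[0,0,0,0,0]]' 30
```

```text
clock: 7.5
position: [0.5188, -0.0774, 0.2071]
tcp_rot: [-0.0, 1.0, 0.029, 0.001]
contact_force: [0.6, 0.0, -0.1]
width: 0.051
gripper_force: 0.0
clock: 8.0
position: [0.5185, -0.0776, 0.2071]
tcp_rot: [-0.0, 1.0, 0.029, 0.0]
contact_force: [0.1, -0.5, 3.0]
width: 0.0219
gripper_force: 29.9
```

```bash
python3 -m pendant '[[0,0,0,8,0],[0,0,0,25,0],[0,0,0,50,0],[0,0,0,80,0],[0,0,0,105,0],[0,-5,25,120,-2],[0,-11,60,120,-4],[0,-18,98,120,-6],[0,-25,136,120,-8],[0,-32,174,120,-10],[0,-39,212,120,-12],[0,-46,250,120,-12.7],[0,-53,288,120,-12.7],[0,-60,327,120,-12.7],[0,-60,327,100,-12.7],[0,-60,327,70,-12.7],[0,-60,327,44,-12.7],[0,-60,327,44,-12.7],[0,-60,327,44,-12.7]]' && python3 - <<'E'
from h import *
s=arm.sense(); print(s['position'],s['tcp_rot'],s['q'][6]); snap('wrist','w4'); snap('side','s4')
a=cv2.imread('pics/s4.png')[150:250,310:430]; cv2.imwrite('pics/crop_s4.png',cv2.resize(a,None,fx=6,fy=6,interpolation=cv2.INTER_CUBIC))
E
```

```text
clock: 9.58
position: [0.458, 0.249, 0.2502]
tcp_rot: [0.001, 0.997, -0.082, -0.001]
contact_force: [-0.2, 0.3, -0.8]
width: 0.0219
gripper_force: 29.9
[0.45799456 0.24899326 0.25019964] [ 9.56792389e-04  9.96660645e-01 -8.16388467e-02 -1.31946856e-03] -2.295693011106465
```

View pics/w4.png

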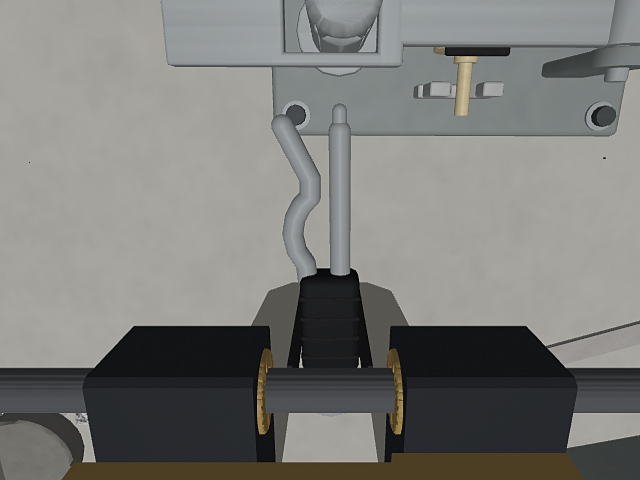

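```bash
python3 - <<'E'
from h import *
a=cv2.imread('pics/w4.png')
print(a.shape); c=a[0:140,250:410]; cv2.imwrite('pics/crop_w4.png',cv2.resize(c,None,fx=4,fy=4,interpolation=cv2.INTER_CUBIC))
E
```

```text
(480, 640, 3)
```

View pics/crop_w4.png

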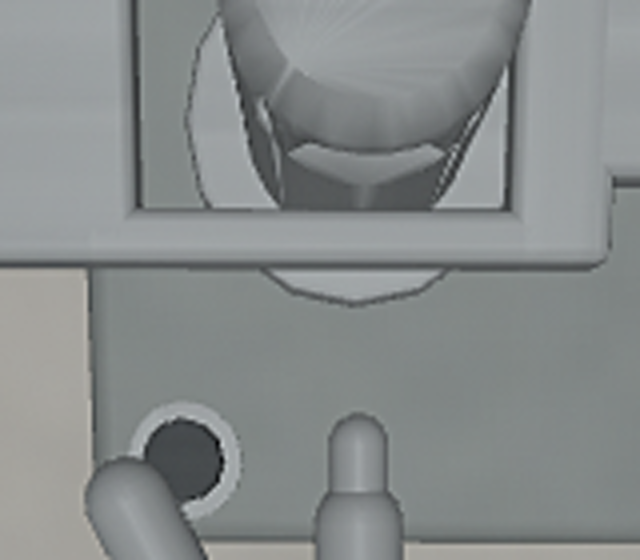

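```bash
python3 -m pendant '[[0,0,-1.4,-10,0],[0,-0.2,-1.4,-19,0],[0,-0.2,-1.4,-19,0],[0,-0.2,-1.4,-19,0],[0,4.7,-2.2,-19,0],[0,9.7,-3,-19,0],[0,14.6,-3.8,-19,0],[0,17.6,-4.3,-19,0],[0,20.5,-4.8,-19,0],[0,23.5,-5.3,-19,0],[0,26.4,-5.8,-19,0],[0,29.4,-6.3,-19,0],[0,29.4,-6.3,-19,0],[0,29.4,-6.3,-19,0]]'
```

```text
clock: 10.85
position: [0.4879, 0.2429, 0.2317]
tcp_rot: [-0.0, 0.997, -0.082, -0.0]
contact_force: [0.5, 0.1, -1.2]
width: 0.0218
gripper_force: 29.9
```

```bash
python3 -m pendant '[[0,3.9,-0.7,0,0],[0,7.9,-1.3,0,0],[0,11.8,-2,0,0],[0,15.8,-2.6,0,0],[0,19.7,-3.3,0,0],[0,23.7,-3.9,0,0],[0,27.6,-4.6,0,0],[0,31.6,-5.2,0,0],[0,31.6,-5.2,0,0]]'; python3 - <<'E'
from h import *
snap('wrist','w5')
E
```

```text
clock: 11.6
position: [0.5209, 0.2382, 0.232]
tcp_rot: [-0.001, 0.997, -0.082, 0.002]
contact_force: [1.0, 2.2, -1.9]
width: 0.0217
gripper_force: 30.2
```

View pics/w5.png

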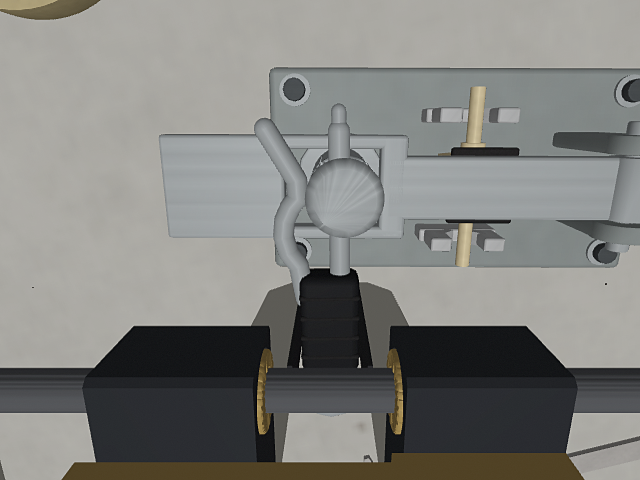

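```bash
python3 -c "
from h import *
u=np.array([.9866,-.1633,0]);T=np.array(arm.sense()['position'])
P=onz('w5',345,198,.08);tip=onz('w5',339,104,.065);print(P,T,(P-T)@u,(tip-T)@u,(tip-P)@u)"
python3 -m pendant '[[0,2,-0.3,0,0],[0,3.9,-0.7,0,0],[0,5.9,-1,0,0],[0,7.9,-1.3,0,0],[0,9.9,-1.6,0,0],[0,11.8,-2,0,0],[0,13.3,-2.2,0,0],[0,14.8,-2.4,0,0],[0,14.8,-2.4,0,0],[0,14.8,-2.4,0,0]]'
```

```text
[0.5717566  0.22511062 0.08      ] [0.52088561 0.23819788 0.23216974] 0.052326468554012816 0.08140683786726176 0.02908036931324894
clock: 12.48
position: [0.5348, 0.2347, 0.2318]
tcp_rot: [0.0, 0.997, -0.082, 0.001]
contact_force: [3.0, 2.4, -1.5]
width: 0.0217
gripper_force: 29.9
```

```bash
python3 -m pendant '[[0,1,-0.2,0,0],[0,2,-0.3,0,0],[0,3,-0.5,0,0],[0,3,-0.5,0,0],[0,3,-0.5,0,0]]'; python3 - <<'E'
from h import *
snap('wrist','w6')
E
```

```text
clock: 12.9
position: [0.5365, 0.2347, 0.2313]
tcp_rot: [0.001, 0.997, -0.082, -0.001]
contact_force: [-1.3, 1.0, -0.9]
width: 0.0216
gripper_force: 29.9
```

View pics/w6.png

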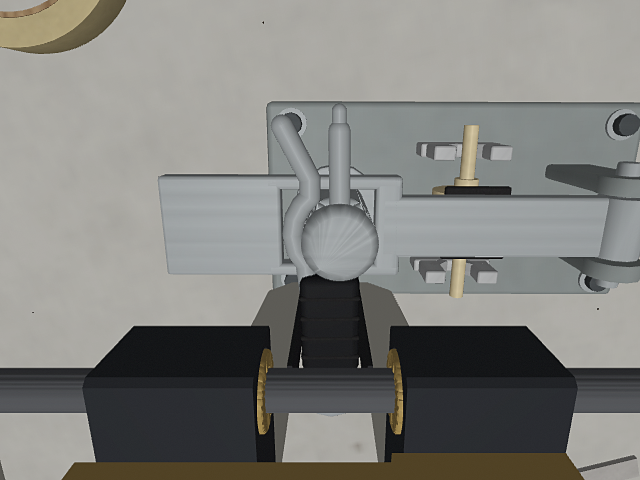

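```bash
python3 -c "
from h import *
u=np.array([.9866,-.1633,0]);s=arm.sense();T=np.array(s['position'])
P=onz('w6',340,242,.08);tip=onz('w6',339,104,.0643);print(P,T,(P-T)@u,(tip-T)@u,(tip-P)@u,s['contact_force'])"
```

```text
[0.57252771 0.22504987 0.08      ] [0.53652438 0.23473856 0.23137186] 0.03710304550847189 0.08042857154755552 0.04332552603908362 [-0.68110073 -0.18262092 -0.89745082]
```

```bash
python3 -m pendant '[[0,0.8,-0.1,0,0],[0,1.6,-0.3,0,0],[0,1.6,-0.3,0,0],[0,1.6,-0.3,0,0]]'; python3 -m pendant '[[38,0,0,0,0],[38,0,0,0,0],[38,0,0,0,0],[38,0,0,0,0],[38,0,0,10,0],[38,0,0,30,0],[38,0,0,60,0],[38,0,0,90,0],[38,-10,2,110,0],[38,-20,4,110,0],[38,-20,4,110,0],[38,-20,4,110,0]]'; python3 - <<'E'
from h import *
snap('wrist','w7'); snap('side','s7')
a=cv2.imread('pics/w7.png')[60:360,140:540]; b=cv2.imread('pics/s7.png')[165:240,340:440]
cv2.imwrite('pics/crop7.png',np.hstack([a,cv2.resize(b,(400,300),interpolation=cv2.INTER_CUBIC)]))
E
```

```text
clock: 13.28
position: [0.5384, 0.2351, 0.2315]
tcp_rot: [-0.0, 0.997, -0.081, -0.001]
contact_force: [-2.2, 2.2, -2.6]
width: 0.0219
gripper_force: 30.0
clock: 14.28
position: [0.5181, 0.2386, 0.3416]
tcp_rot: [0.0, 0.997, -0.081, -0.0]
contact_force: [0.2, 0.8, -0.6]
width: 0.0355
gripper_force: 0.0
```

View pics/crop7.png

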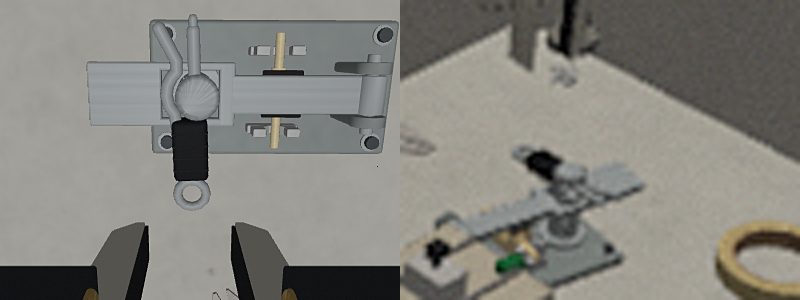

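```bash
python3 -c "
from h import *
u=np.array([.9866,-.1633,0])
P=onz('w7',337,157.5,.08);tip=onz('w7',333,74.5,.064);r=onz('w7',332,270,.064);f=onz('w7',332,181,.071);print((tip-P)@u,(r-P)@u,(tip-r)@u)
print(arm.job_done())"
```

```text
0.04554961693478839 -0.07373120067154566 0.11928081760633405
the job is handed in; nothing more can be done
None
```

The strap is fully down and the clip is through the post's hole with its bow sprung round the post. Its seat measures about 1 mm from the hole's centre in the last picture. The gripper is clear, the other items were left alone, and I handed the job in at about 14 s; no verdict was returned.

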